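# Pack the drinks-tap keys into their sliding-cover case

## Robot

A 7-joint arm with a two-finger parallel gripper is mounted at the origin on the work surface. World frame = base frame: x ahead of the robot, y to its left, z up, the work surface at z = 0. Lengths are in mm, angles in rad, forces in N, time in s.
With the tool pointing down it reaches from about 400 to 750 mm from the base axis. Payload 19.5 kg.
Tool frame: the origin (TCP) lies on the centre line of the jaws, within the pads' length; the fingertips stand 19 mm ahead of it and the grasp point (between the pads) is the TCP; z points along the fingers, y is the line along which they close (so a half turn about z gives the same grasp; the last joint's range is limited). The gripper opens to 85 mm and grips with 20 to 120 N. Pads are 22 mm wide; open, the fingers measure 114 mm over their backs; the gripper's body (76 mm by 85 mm) begins 54 mm behind the grasp point. The pads swing forward as they close: fully open they stand 13 mm farther back than shut.
Start: joints at [-1.334, 0.707, -0.028, 1.485, 0.022, 0.951, -0.075], TCP at [158.23, 552.775, 250.268] pointing down, gripper open.
Joint ranges: [-2.71, 2.71], [-0.32, 2.16], [-1.57, 1.52], [0, 2.45], [-1.46, 4.6], [0, 2.02], [-2.83, 2.83]. Speed limits (rad/s): [1.89, 1.89, 2.57, 2.57, 3.01, 3.01, 3.01].

## Interface

Orientations are given as a rotation vector (axis times angle).
In Python, from rig import observe, camera, camera_info, close_job gives the robot as it stands.
- The arm moves only by the tool send_rows, never from a script. Its argument "moves" is a list of rows, each a list of 7 numbers: the closure in counts, from 0 (fully open) to 255 (shut), then the shift along the tool's x, y, z in cm, then the turn, a rotation vector about the tool's x, y, z in degrees. In form: [[grip, x, y, z, wx, wy, wz], ...]. A call has 1 to 10 rows; each row is the pose to reach, as a shift and turn from the pose commanded when the call began, along the tool's axes at that moment; what a row does not reach only later rows make up. A row lasts 1/10 s, in which the tool goes at most 50 mm and 8.59 degrees, less where a joint would pass 70% of its speed; a pose out of reach is approached as far as the arm can. A call with a gripper value outside its range is refused whole. The fingers move at their own pace and stop on an object; the grip force is fixed at half the most. Time passes only in rows, so rows that repeat a pose let the fingers close. It gives the time, the measured TCP pose, the force, the opening and the grip force at its end, in the units of the state.
- observe(): the state, without advancing time (a new reading comes with each control period).
- camera(name): name is "scene" or "side" or "wrist"; returns the picture (400x640x3 uint8, blue, green, red); there is no depth.
- camera_info(name): a dict with "fx", "fy", "cx", "cy" (pixels), "camera_from_world" (4x4, takes a point from world to camera coordinates). Camera axes: x right, y up, looking along -z (the intrinsics and any distortion apply to the point x, -y, -z); pixel columns grow to the right and rows downward; lengths in mm; the calibration is good to about 2 mm. A picture is of the moment at which its call begins: read the wrist's pose just before it. camera_info takes no time and is no camera call; for the wrist camera it gives the pose at the moment of the call.
- close_job(): hands the job in; it is judged then, once.
The state is a dict: "t": time; "joint_positions": joint angles; "qd": joint speeds; "joint_torque": joint torques, N m; "tool_pos": TCP position; "orientation": TCP orientation; "wrist_force": force on the tool from outside, world axes, zero at the start; "wrist_torque": the same for the moment, N m; "gripper_width": opening from 0.0 (shut) to 1.0 (fully open); "finger_force": force on a finger pad.
Only numpy, scipy, OpenCV 4.12 (cv2) and the standard library are available. Lean on these libraries where they do the work, as an engineer would, in place of code of your own. Each camera call takes 0.05 s, during which the arm holds its last target. There are 200 camera calls.

## Task

Take the tea tin off the tool case and set it on the drip tray, then slide the case's cover fully back. Put every key that lies on the mat into the foam pocket cut to its shape, the right way round and pressed right down, then slide the cover fully shut. Do not push aside or knock over the creamer, the shaker or the sauce pot.

Things in the scene. Friction and masses are not known exactly. Their poses are not given: they have to be found in the camera images.
- case: Fixed case, mm: x -76 to +226, 264 wide in y, side rails 44 high, 8 thick. Origin on the table under the middle of its compartment (x -70 to +70, y -124 to +124; end walls 36 high); x points away from the robot, the way the cover opens. Inside, black foam, top 22 above the table: four pockets side by side in y, 56 apart, in varying order. Cover 37 to 42 above the table, over a rear bay when open.
- cover (a joint): Position in m of the sliding flat grey cover: 0 = fully shut against the front (near the robot), 0.15 = fully back, foam wholly uncovered. It slides along the case's x axis, stays where it is left, light friction (1.5 N plus drag of 6 N s/m); it starts 0 to 20 mm open.
- cover_handle (a point): Centre of the top of the cover's handle, a black upright bar on the cover near its front edge: 12 thick in the case's x, 60 long in y, 28 high above the cover's top (its top is 70 above the table). It moves with the cover; 62 nearer the robot than the case origin when shut. Pinch it across its 12 mm thickness, or push it.
- mat: Fixed black rubber mat, 340 by 400, 3 thick, on the other side of the table from the case, on which the keys start. Origin under its centre on the table.
- drip_tray: Fixed flat aluminium drip tray lying on the far half of the mat, 100 in x by 120 in y, 8 thick, its top 11 above the table. Origin at the centre of its underside.
- tin: Loose small white tea tin, 50 by 50 in x and y, 40 high, 85 to 170 g, standing on the case's cover at the start. Origin at the centre of its underside.
- tin_center (a point): Centre of the tea tin, 20 above its underside.
- disc_key: Loose tap key, 50 to 100 g, mm: 110 long (x -55 to +55), 22 high; white plastic bar handle 16 wide along x, steel head at +x: a round disc head 30 across and 22 high, centred 40 ahead of the origin. Origin on the underside, at mid-length on the handle's centre line; x to the head, z up. Grip across the handle, 40 behind to 5 ahead of the origin. May be absent.
- disc_head (a point): Point on the disc key's underside on its x axis, 40 ahead of its origin, under the steel head.
- disc_pocket (a point): Where the disc key's origin lies when seated: on the floor (10 above the table) of the 12 deep foam pocket cut to the disc key's outline with 2 to spare on every side. x points to the pocket's head end (away from the robot, along the case's x), z up. A seated key stands 10 proud of the foam, so tips can hold it above the foam.  Its floor is light grey.
- tee_key: Loose tap key, 50 to 100 g, mm: 110 long (x -55 to +55), 22 high; white plastic bar handle 16 wide along x, steel head at +x: a T: a crossbar 14 long in x, 38 wide in y, at the very tip, x +41 to +55. Origin on the underside, at mid-length on the handle's centre line; x to the head, z up. Grip across the handle, 40 behind to 5 ahead of the origin. May be absent.
- tee_head (a point): Point on the tee key's underside on its x axis, 48 ahead of its origin, under the steel head.
- tee_pocket (a point): Where the tee key's origin lies when seated: on the floor (10 above the table) of the 12 deep foam pocket cut to the tee key's outline with 2 to spare on every side. x points to the pocket's head end (away from the robot, along the case's x), z up. A seated key stands 10 proud of the foam, so tips can hold it above the foam.  Its floor is light grey.
- flag_key: Loose tap key, 50 to 100 g, mm: 110 long (x -55 to +55), 22 high; white plastic bar handle 16 wide along x, steel head at +x: a one-sided flag: a block x +35 to +55 that reaches from y -8 to y +24, so it sticks out on the +y side only. Origin on the underside, at mid-length on the handle's centre line; x to the head, z up. Grip across the handle, 40 behind to 5 ahead of the origin. May be absent.
- flag_head (a point): Point on the flag key's underside on its x axis, 45 ahead of its origin, under the steel head.
- flag_pocket (a point): Where the flag key's origin lies when seated: on the floor (10 above the table) of the 12 deep foam pocket cut to the flag key's outline with 2 to spare on every side. x points to the pocket's head end (away from the robot, along the case's x), z up. A seated key stands 10 proud of the foam, so tips can hold it above the foam.  Its floor is light grey.
- cross_key: Loose tap key, 50 to 100 g, mm: 110 long (x -55 to +55), 22 high; white plastic bar handle 16 wide along x, steel head at +x: a cross: a crossbar 14 long in x, 38 wide in y, at x +20 to +34; the 16 wide bar goes on to the tip. Origin on the underside, at mid-length on the handle's centre line; x to the head, z up. Grip across the handle, 40 behind to 5 ahead of the origin. May be absent.
- cross_head (a point): Point on the cross key's underside on its x axis, 27 ahead of its origin, under the steel head.
- cross_pocket (a point): Where the cross key's origin lies when seated: on the floor (10 above the table) of the 12 deep foam pocket cut to the cross key's outline with 2 to spare on every side. x points to the pocket's head end (away from the robot, along the case's x), z up. A seated key stands 10 proud of the foam, so tips can hold it above the foam.  Its floor is light grey.
- creamer: Bystander: small white ceramic creamer, 46 across, 62 high, on the far half of the mat. Leave it alone. Origin under its centre.
- shaker: Bystander: small steel pepper shaker, 38 across, 68 high, on the far half of the mat. Leave it alone. Origin under its centre.
- sauce_pot: Bystander: low white sauce pot, 40 across, 26 high, at the mat's near edge. Leave it alone. Origin under its centre.
Things that resemble listed ones, but are neither listed nor needed, are in the scene too. Leave any red look-alike of the tee_key alone.

How it is judged:
By the outcome, as a careful person would: the job done as asked, in the order asked, and still so for the second after the job is handed in, with the robot touching nothing.
Of disc_key, tee_key, flag_key, cross_key only 2 to 4 are there at a start; the rules pass over those that are not, and their reading is None.
At some moment in a run one of disc_key, tee_key, flag_key, cross_key may be knocked a few centimetres aside while the robot is not near it.
Once in a run the grip may slacken for a moment while it holds something.
It also fails if it takes over 210 s, if anything falls off the work surface, if the arm or the gripper's body presses on something with over 40 N, if the wrist force passes 120 N, or if a joint passes its speed limit or range.

## Working session

There is one attempt and no reset: what is moved stays moved. The work goes in short steps, Python scripts to look and compute and a tool call to move; the robot and the scene stay as the last step left them, time stands still between calls to the robot, and variables do not carry over. Pictures are saved under pics/ and viewed, at most 14 in all, crops included, and the job is handed in when it is done.

Besides the shell and the picture viewer there is one more tool, called after "Request:" as name([rows], argument=value, ...), one row to a line, values as JSON. send_rows: Moves the arm, as the interface text tells. Its arguments: {"type":"object","properties":{"moves":{"type":"array","items":{"type":"array","items":{"type":"number"}}}},"required":["moves"]}

```bash
ls; mkdir -p pics
cat > h.py <<'E'
import numpy as np, cv2
from scipy.spatial.transform import Rotation as R
from rig import observe, camera, camera_info, close_job
def shot(n,f):
    im=camera(n); cv2.imwrite('pics/'+f+'.png',im); ci=camera_info(n); return im,ci
def ray(ci,u,v,z):
    T=np.array(ci['camera_from_world']); Rm=T[:3,:3]; c=-Rm.T@T[:3,3]
    d=ci.get('distortion'); p=np.array([(u-ci['cx'])/ci['fx'],(v-ci['cy'])/ci['fy']])
    w=Rm.T@np.array([p[0],-p[1],-1.]); return c+w*(z-c[2])/w[2]
def proj(ci,P):
    T=np.array(ci['camera_from_world']); q=T[:3,:3]@np.asarray(P,float)+T[:3,3]
    return ci['cx']+ci['fx']*q[0]/-q[2], ci['cy']-ci['fy']*q[1]/-q[2]
E
python3 - <<'E'
from h import *
s=observe(); print(s)
for n in('scene','side','wrist'):
    im,ci=shot(n,n+'0'); print(n,ci)
E
```

```text
pics
{'t': 0.0, 'joint_positions': array([-1.33366499,  0.70708222, -0.02759348,  1.4850001 ,  0.02200878,
        0.9509117 , -0.07552718]), 'qd': array([-8.65228749e-04, -6.29981652e-04,  8.88788509e-04,  1.58969000e-04,
       -9.01791677e-04, -1.84955171e-03, -2.20952707e-06]), 'joint_torque': array([-3.64228017e-04, -8.83209944e+01,  1.23440623e+00, -2.36176693e+01,
        1.68031035e-02,  6.12811418e-03, -2.03671209e-05]), 'tool_pos': array([158.20403892, 552.55069183, 249.83934069]), 'orientation': array([-4.36618517e-01, -3.11100807e+00,  1.71932824e-03]), 'wrist_force': array([-0.19534984, -0.76657097, -0.86588624]), 'wrist_torque': array([0.00466468, 0.00940315, 0.0075685 ]), 'finger_force': 0.0, 'gripper_width': 1.0006192846800037}
scene {'fx': 459.6310513154789, 'fy': 459.6310513154789, 'cx': 324.0234875857566, 'cy': 193.49736414566814, 'camera_from_world': array([[-8.30304122e-01,  5.56769518e-01, -2.45513426e-02,
         4.52311951e+02],
       [-3.16045840e-01, -4.34116245e-01,  8.43598313e-01,
         1.05043521e+02],
       [ 4.59031689e-01,  7.08202506e-01,  5.36
[... 367 characters left out ...]
55795464e-01,  8.19642423e-01,
        -1.45991411e+02],
       [-2.21303431e-01,  7.89315056e-01,  5.72718547e-01,
        -1.07139109e+03],
       [ 0.00000000e+00,  0.00000000e+00,  0.00000000e+00,
         1.00000000e+00]])}
wrist {'fx': 330.2014301091985, 'fy': 330.2014301091985, 'cx': 323.20367263700166, 'cy': 195.40180040955434, 'camera_from_world': array([[ 2.74229007e-01,  9.61663392e-01,  1.40410672e-03,
        -5.75667434e+02],
       [-9.25680004e-01,  2.64363053e-01, -2.70608031e-01,
         3.55934027e+01],
       [-2.60605031e-01,  7.29088181e-02,  9.62688590e-01,
        -3.77089904e+02],
       [ 0.00000000e+00,  0.00000000e+00,  0.00000000e+00,
         1.00000000e+00]])}
```

View pics/scene0.png

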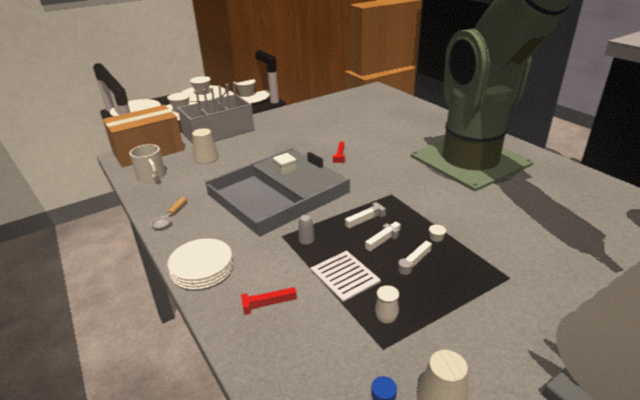

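View pics/side0.png

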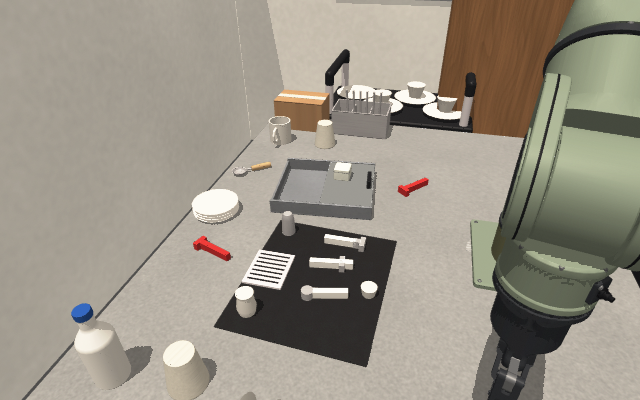

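View pics/wrist0.png

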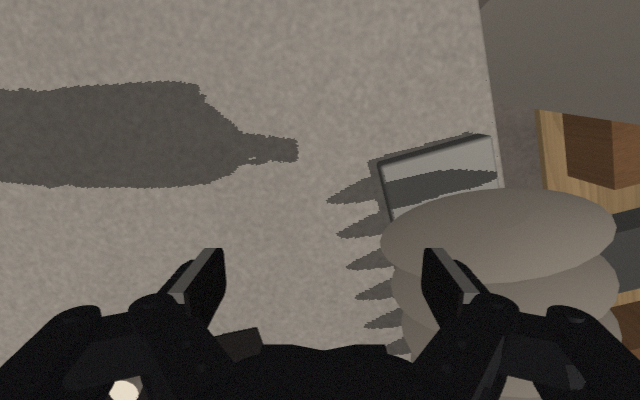

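The scene view shows the tin at (285,162) on the cover with the handle at (314,159). The tray is at (345,275), and the keys are at (366,215), (383,236) and (415,257). In the side view the disc key is at (322,293), the cross key at (331,263) and a tee or flag key at (345,242). The sauce pot is at (369,290), the shaker at (288,223) and the creamer at (245,302). Both red look-alikes are off the mat.

Run:
```python
from h import *
S=camera_info('scene');D=camera_info('side')
f=lambda n,ci,pts:[print(n,k,ray(ci,u,v,z).round(0)) for k,u,v,z in pts]
f('sc',S,[('tin',285,157,82),('handle',314,155,70),('rail L far',207,184,44),('rail near cam',262,218,44),('railR',349,180,44),('back',291,151,44),('matR',507,277,3),('matTop',392,196,3),('matB',386,338,3),('tray',345,275,11),('k1h',378,210,22),('k1t',347,220,22),('k2h',397,229,22),('k2t',368,246,22),('k3h',405,265,22),('k3t',430,245,22)])
f('sd',D,[('tin',343,166,82),('handle',369,174,70),('a',281,160,44),('b',272,205,44),('c',376,208,44),('d',376,160,44),('m1',396,239,3),('m2',369,358,3),('m3',219,326,3),('m4',268,224,3),('tray',269,268,11),('k1h',364,243,22),('k1t',326,240,22),('k2h',351,264,22),('k2t',311,261,22),('k3h',306,292,22),('k3t',347,292,22),('pot',369,286,26)])
```

```text
sc tin [ 528. -219.   82.]
sc handle [ 443. -200.   70.]
sc rail L far [ 744. -274.   44.]
sc rail near cam [696. -42.  44.]
sc railR [420. -63.  44.]
sc back [ 460. -307.   44.]
sc matR [347. 404.   3.]
sc matTop [335.  20.   3.]
sc matB [662. 381.   3.]
sc tray [629. 207.  11.]
sc k1h [427.  71.  22.]
sc k1t [516.  60.  22.]
sc k2h [441. 159.  22.]
sc k2t [537. 169.  22.]
sc k3h [513. 266.  22.]
sc k3t [421. 248.  22.]
sd tin [ 528. -217.   82.]
sd handle [ 443. -208.   70.]
sd a [ 756. -271.   44.]
sd b [693. -12.  44.]
sd c [399. -70.  44.]
sd d [ 441. -348.   44.]
sd m1 [330.   4.   3.]
sd m2 [341. 390.   3.]
sd m3 [669. 393.   3.]
sd m4 [694.  27.   3.]
sd tray [624. 204.  11.]
sd k1h [409.  64.  22.]
sd k1t [509.  77.  22.]
sd k2h [426. 151.  22.]
sd k2t [525. 165.  22.]
sd k3h [508. 268.  22.]
sd k3t [417. 244.  22.]
sd pot [370. 217.  26.]
```

```bash
cat >> h.py <<'E'
def plan(p,yaw,s=None):
    "rows numbers for TCP at p (mm) pointing down, tool y at angle yaw (deg, world)"
    s=s or observe(); R0=R.from_rotvec(s['orientation'])
    a=np.radians(yaw); y=np.array([np.cos(a),np.sin(a),0]); z=np.array([0,0,-1.]); x=np.cross(y,z)
    Rt=R.from_matrix(np.c_[x,y,z]); d=R0.inv().apply(np.array(p)-s['tool_pos'])/10
    w=(R0.inv()*Rt).as_rotvec(degrees=True); return np.r_[d.round(2),w.round(1)].tolist()
def st():
    s=observe(); m=R.from_rotvec(s['orientation']).as_matrix()
    print('t %.2f'%s['t'],'p',s['tool_pos'].round(1),'yaw %.1f'%np.degrees(np.arctan2(m[1,1],m[0,1])),'zt',m[:,2].round(3),'F',s['wrist_force'].round(1),'w %.3f f %.1f'%(s['gripper_width'],s['finger_force']),'q',s['joint_positions'].round(2)); return s
E
python3 - <<'E'
from h import *
s=st(); T=np.array(camera_info('wrist')['camera_from_world']); c=-T[:3,:3].T@T[:3,3]
print('cam in tool',R.from_rotvec(s['orientation']).inv().apply(c-s['tool_pos']).round(1))
print(plan([440,150,300],95))
E
```

```text
t 0.15 p [158.2 552.6 250. ] yaw 74.0 zt [-0.    -0.001 -1.   ] F [0.8 0.4 0.2] w 1.003 f 0.0 q [-1.33  0.71 -0.03  1.48  0.02  0.95 -0.08]
cam in tool [  68.4    0.2 -123.5]
[-38.17, -30.96, -4.98, -0.0, -0.0, -21.0]
```

Request:
send_rows([
  [0,-38,-31,-5,0,0,-21],
  [0,-38,-31,-5,0,0,-21],
  [0,-38,-31,-5,0,0,-21],
  [0,-38,-31,-5,0,0,-21],
  [0,-38,-31,-5,0,0,-21],
  [0,-38,-31,-5,0,0,-21],
  [0,-38,-31,-5,0,0,-21],
  [0,-38,-31,-5,0,0,-21],
  [0,-38,-31,-5,0,0,-21],
  [0,-38,-31,-5,0,0,-21],
])

```text
t: 1.15
tool_pos: [439.3, 147.7, 300.6]
orientation: [-0.136, 3.138, -0.001]
wrist_force: [0.7, 1.0, 0.8]
gripper_width: 1.002
finger_force: 0.0
```

Request:
send_rows([
  [0,0,0,0,0,0,0],
  [0,0,0,0,0,0,0],
  [0,0,0,0,0,0,0],
  [0,0,0,0,0,0,0],
  [0,0,0,0,0,0,0],
])

```text
t: 1.65
tool_pos: [437.9, 150.9, 300.3]
orientation: [0.14, -3.138, 0.0]
wrist_force: [0.1, 0.4, 0.3]
gripper_width: 1.003
finger_force: 0.0
```

Run:
```python
from h import *
s=st(); im,ci=shot('wrist','w1')
import pickle; pickle.dump(ci,open('w1.pkl','wb'))
print(plan([480,-180,300],99))
```

```text
t 1.65 p [437.9 150.9 300.3] yaw 95.1 zt [-0. -0. -1.] F [0.1 0.4 0.3] w 1.003 f 0.0 q [-0.28  0.48 -0.2   1.78  0.12  0.89  1.13]
[-1.25, -33.32, 0.03, -0.0, -0.0, -3.9]
```

View pics/w1.png

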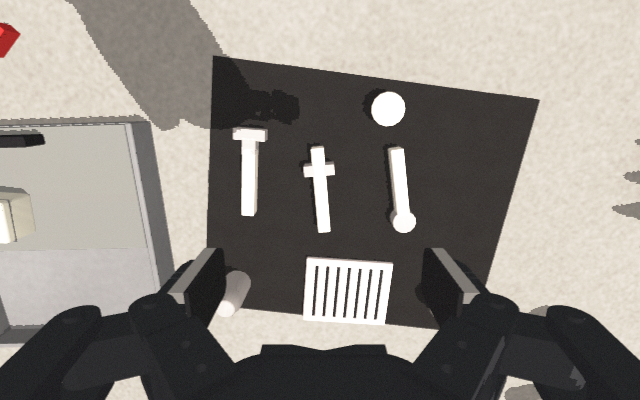

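The wrist view shows three keys: tee with its head at (250,134), cross with its head at (319,170) and disc with its head at (403,221). The tray is at (348,290), the shaker at (235,293) and the sauce pot at (388,108). The flag key is absent. I'll measure the tray and keys, then look over the case.

Request:
send_rows([
  [0,-1.2,-33,0,0,0,-4],
  [0,-1.2,-33,0,0,0,-4],
  [0,-1.2,-33,0,0,0,-4],
  [0,-1.2,-33,0,0,0,-4],
  [0,-1.2,-33,0,0,0,-4],
  [0,-1.2,-33,0,0,0,-4],
  [0,-1.2,-33,0,0,0,-4],
  [0,-1.2,-33,0,0,0,-4],
  [0,-1.2,-33,0,0,0,-4],
  [0,-1.2,-33,0,0,0,-4],
])

```text
t: 2.7
tool_pos: [479.2, -176.3, 300.4]
orientation: [-0.25, 3.132, 0.001]
wrist_force: [-0.6, 0.4, 0.0]
gripper_width: 1.001
finger_force: 0.0
```

```bash
cat >> h.py <<'E'
def blobs(im,ci,z=22,box=None,thr=200,amin=400):
    "bright blobs -> contour on plane z -> min rect (world)"
    g=im.min(2); m=(g>thr).astype(np.uint8)
    if box is not None:
        b=np.zeros_like(m); b[box[1]:box[3],box[0]:box[2]]=1; m*=b
    out=[]
    for c in cv2.findContours(m,cv2.RETR_EXTERNAL,cv2.CHAIN_APPROX_NONE)[0]:
        if cv2.contourArea(c)<amin: continue
        P=np.array([ray(ci,u,v,z)[:2] for u,v in c[:,0]],np.float32)
        (x,y),(w,h),a=cv2.minAreaRect(P); out.append((c[:,0].mean(0).round(0),np.round([x,y,w,h,a],1),P))
    return out
E
python3 - <<'E'
from h import *
import pickle
ci=pickle.load(open('w1.pkl','rb')); im=cv2.imread('pics/w1.png')
for c,r,P in blobs(im,ci,22,(215,60,520,330),150,300): print(c,r)
q=np.array([ray(ci,u,v,11)[:2] for u,v in((307,258),(393,263),(385,324),(303,319))]); print('tray',q.round(1).tolist(),q.mean(0))
s=st(); im,ci=shot('wrist','w2'); pickle.dump(ci,open('w2.pkl','wb'))
E
```

```text
[325. 307.] [623.7 169.8 112.7 311.1   5.1]
[510. 242.] [531.1 397.5 197.8  44.8  14.3]
[400. 190.] [467.8 254.9 112.2  28.8  11.2]
[320. 186.] [476.2 154.1 111.8  38.4  15.3]
[249. 167.] [462.9  61.5 109.4  37.3   2.4]
[388. 109.] [370.4 222.1  39.4  39.2  82.8]
[394.  69.] [336.1 217.2  38.  307.8   5.2]
tray [[576.6, 141.9], [573.6, 260.6], [671.9, 263.4], [674.0, 143.5]] [624.03265216 202.35423217]
t 2.70 p [ 479.2 -176.3  300.4] yaw 99.1 zt [ 0.  0. -1.] F [-0.6  0.4  0. ] w 1.001 f 0.0 q [ 0.42  0.55 -0.23  1.63  0.14  0.98  1.87]
```

View pics/w2.png

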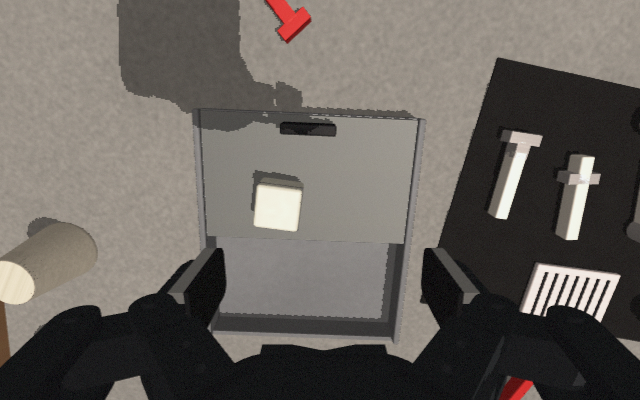

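The wrist view shows the tin's top at (278,207) and the handle at (308,128). The right rail runs from (425,119) to (397,342) and the cover's rear edge from (207,236) to (405,243).

Run:
```python
from h import *
import pickle
ci=pickle.load(open('w2.pkl','rb')); im=cv2.imread('pics/w2.png')
for thr in(180,205):
  for c,r,P in blobs(im,ci,82,(235,165,320,250),thr,300): print('tin',c,r)
for k,u,v,z in [('FR',425,119,44),('BR',397,342,44),('FL',194,109,44),('Rmid',411,230,44),('coverback L',207,236,42),('coverback R',405,243,42)]: print(k,ray(ci,u,v,z).round(1))
m=((im.max(2)<50)).astype(np.uint8); b=np.zeros_like(m); b[115:142,270:345]=1; m*=b
for c in cv2.findContours(m,0,1)[0]:
  if cv2.contourArea(c)>100:
    P=np.array([ray(ci,u,v,70)[:2] for u,v in c[:,0]],np.float32); print('handle',cv2.minAreaRect(P))
big=cv2.resize(im[95:250,180:440],None,fx=3,fy=3,interpolation=cv2.INTER_CUBIC); cv2.imwrite('pics/w2c.png',big)
```

```text
tin [277. 208.] [ 529.5 -218.2   47.3   47.4    0.7]
tin [277. 208.] [ 530.2 -218.2   45.4   45.4    1.5]
FR [411.3 -70.5  44. ]
BR [707.1 -36.2  44. ]
FL [ 441.8 -327.    44. ]
Rmid [544.1 -55.2  44. ]
coverback L [ 592.9 -303.4   42. ]
coverback R [563.  -57.9  42. ]
handle ((440.1569519042969, -198.54476928710938), (12.415340423583984, 58.05904006958008), 9.176910400390625)
```

View pics/w2c.png

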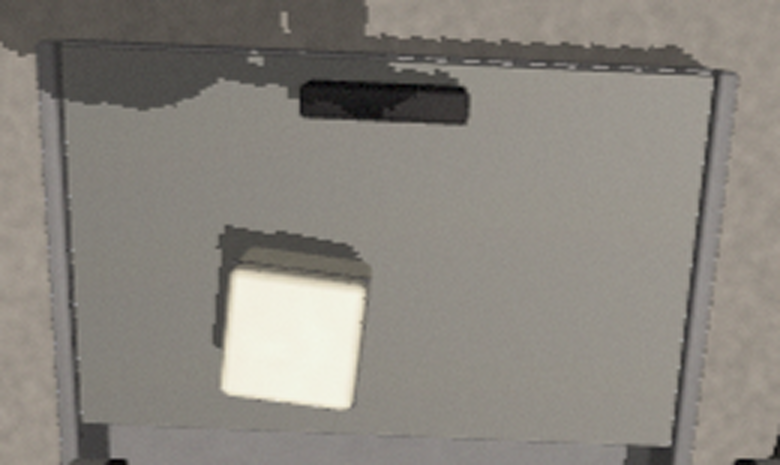

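Run:
```python
from h import *
print(plan([529.5,-218,120],91),plan([529.5,-218,66],91))
D=camera_info('side')
print(ray(D,288,233,0),ray(D,246,315,0))
```

```text
[-4.3, -4.92, 18.05, 0.0, 0.0, 8.1] [-4.3, -4.92, 23.45, 0.0, 0.0, 8.1]
[626.43486906  48.21224616   0.        ] [625.67065152 348.09843425   0.        ]
```

Request:
send_rows([
  [0,-4.3,-4.9,10,0,0,8],
  [0,-4.3,-4.9,15,0,0,8],
  [0,-4.3,-4.9,18,0,0,8],
  [0,-4.3,-4.9,18,0,0,8],
  [0,-4.3,-4.9,19.5,0,0,8],
  [0,-4.3,-4.9,21,0,0,8],
  [0,-4.3,-4.9,22.5,0,0,8],
  [0,-4.3,-4.9,23.4,0,0,8],
  [0,-4.3,-4.9,23.4,0,0,8],
  [0,-4.3,-4.9,23.4,0,0,8],
])

```text
t: 3.75
tool_pos: [529.5, -218.9, 66.9]
orientation: [-0.029, 3.141, -0.0]
wrist_force: [-0.3, 0.5, 0.0]
gripper_width: 1.001
finger_force: 0.0
```

Request:
send_rows([
  [255,0,0,0,0,0,0],
  [255,0,0,0,0,0,0],
  [255,0,0,0,0,0,0],
  [255,0,0,0,0,0,0],
  [255,0,0,0,0,0,0],
  [255,0,0,0,0,0,0],
  [255,0,0,0,0,0,0],
  [255,0,0,0,0,0,0],
  [255,0,0,0,0,0,0],
])

```text
t: 4.65
tool_pos: [529.6, -219.2, 67.0]
orientation: [-0.028, 3.14, -0.001]
wrist_force: [-0.5, -0.4, 8.5]
gripper_width: 0.571
finger_force: 61.7
```

Request:
send_rows([
  [255,0,0,-3,0,0,0],
  [255,0,0,-7,0,0,0],
  [255,0,0,-12,0,0,0],
  [255,-1,4,-12,0,0,0],
  [255,-2,8,-12,0,0,0],
  [255,-3,12,-12,0,0,0],
  [255,-4,16,-12,0,0,0],
  [255,-5,20,-12,0,0,0],
  [255,-6,24,-12,0,0,0],
  [255,-7,28,-12,0,0,0],
])

```text
t: 5.65
tool_pos: [594.3, 63.7, 186.5]
orientation: [-0.028, 3.141, -0.0]
wrist_force: [0.6, -0.4, -1.4]
gripper_width: 0.573
finger_force: 67.2
```

Request:
send_rows([
  [255,-1,4,0,0,0,0],
  [255,-2,8,0,0,0,0],
  [255,-2.6,11,0,0,0,0],
  [255,-3.2,13.9,0,0,0,0],
  [255,-3.2,13.9,0,0,0,0],
  [255,-3.2,13.9,0,0,0,0],
  [255,-3.2,13.9,0,0,0,0],
])

```text
t: 6.35
tool_pos: [623.8, 200.5, 186.4]
orientation: [0.027, -3.141, 0.001]
wrist_force: [-0.1, -0.1, -0.7]
gripper_width: 0.574
finger_force: 67.4
```

Run:
```python
from h import *
st(); print(plan([624,202,37.5],91))
```

```text
t 6.35 p [623.8 200.5 186.4] yaw 91.0 zt [-0.    -0.001 -1.   ] F [-0.1 -0.1 -0.7] w 0.574 f 67.4 q [-0.33  0.91 -0.08  1.23  0.07  1.    1.17]
[-0.02, 0.16, 14.89, -0.0, -0.0, -0.0]
```

Request:
send_rows([
  [255,0,0.1,4,0,0,0],
  [255,0,0.1,8,0,0,0],
  [255,0,0.1,11,0,0,0],
  [255,0,0.1,13,0,0,0],
  [255,0,0.1,14,0,0,0],
  [255,0,0.1,14.5,0,0,0],
  [255,0,0.1,14.8,0,0,0],
  [255,0,0.1,14.9,0,0,0],
  [255,0,0.1,14.9,0,0,0],
  [255,0,0.1,14.9,0,0,0],
])

```text
t: 7.35
tool_pos: [623.9, 202.7, 37.9]
orientation: [-0.028, 3.141, 0.0]
wrist_force: [1.1, -0.8, -1.8]
gripper_width: 0.57
finger_force: 67.7
```

Run:
```python
from h import *
st()
```

```text
t 7.35 p [623.9 202.7  37.9] yaw 91.0 zt [ 0.001  0.    -1.   ] F [ 1.1 -0.8 -1.8] w 0.570 f 67.7 q [-0.33  1.1  -0.07  1.32  0.1   0.72  1.15]
```

Request:
send_rows([
  [255,0,0,0.2,0,0,0],
  [255,0,0,0.2,0,0,0],
  [0,0,0,0.2,0,0,0],
  [0,0,0,0.2,0,0,0],
  [0,0,0,0.2,0,0,0],
  [0,0,0,0.2,0,0,0],
  [0,0,0,0.2,0,0,0],
  [0,0,0,-3,0,0,0],
  [0,0,0,-8,0,0,0],
  [0,0,0,-13,0,0,0],
])

```text
t: 8.35
tool_pos: [623.3, 202.4, 168.7]
orientation: [0.028, -3.14, 0.001]
wrist_force: [0.9, 0.2, 0.0]
gripper_width: 0.998
finger_force: 0.0
```

Run:
```python
from h import *
st(); 
# handle: pinch across case x. case yaw 6.7, tool y at 6.7+... 
for y in (6.7,96.7): print(plan([440.5,-198,180],y),plan([440.5,-198,66],y))
shot('scene','s2');
```

```text
t 8.35 p [623.3 202.4 168.7] yaw 91.0 zt [-0.001 -0.    -1.   ] F [0.9 0.2 0. ] w 0.998 f 0.0 q [-0.33  0.93 -0.08  1.25  0.08  0.97  1.17]
[19.0, -39.71, -1.1, -0.1, -0.0, 84.3] [18.98, -39.71, 10.3, -0.1, -0.0, 84.3]
[19.0, -39.71, -1.1, -0.0, -0.1, -5.7] [18.98, -39.71, 10.3, -0.0, -0.1, -5.7]
```

View pics/s2.png

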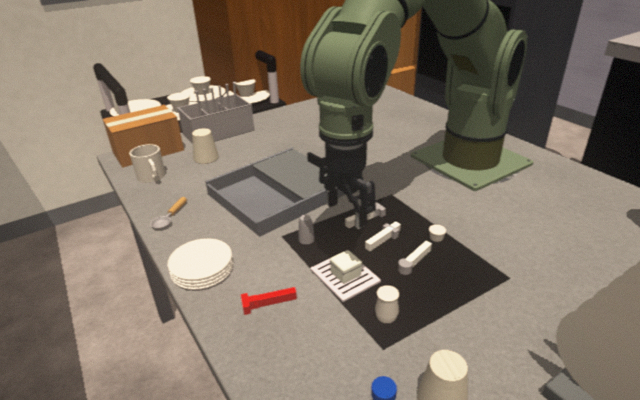

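Run:
```python
from h import *
print(plan([414,-201,168],96.7),plan([414,-201,69],96.7))
```

```text
[21.92, -40.06, 0.62, 0.2, 0.5, -5.7] [22.01, -40.09, 10.52, 0.2, 0.5, -5.7]
```

Request:
send_rows([
  [255,21.9,-40,0.6,0,0,-5.7],
  [255,21.9,-40,0.6,0,0,-5.7],
  [255,21.9,-40,0.6,0,0,-5.7],
  [255,21.9,-40,0.6,0,0,-5.7],
  [255,21.9,-40,0.6,0,0,-5.7],
  [255,21.9,-40,0.6,0,0,-5.7],
  [255,21.9,-40,0.6,0,0,-5.7],
  [255,21.9,-40,0.6,0,0,-5.7],
  [255,21.9,-40,0.6,0,0,-5.7],
  [255,21.9,-40,0.6,0,0,-5.7],
])

```text
t: 9.4
tool_pos: [408.8, -206.3, 161.3]
orientation: [0.172, -3.135, 0.003]
wrist_force: [0.2, 1.3, -0.0]
gripper_width: 0.001
finger_force: 0.0
```

Request:
send_rows([
  [255,0,0,0,0,0,0],
  [255,0,0,0,0,0,0],
  [255,0,0,0,0,0,0],
])

```text
t: 9.7
tool_pos: [412.7, -200.0, 161.4]
orientation: [-0.188, 3.136, 0.0]
wrist_force: [-0.0, -0.3, 0.4]
gripper_width: 0.002
finger_force: 0.0
```

Run:
```python
from h import *
st();print(plan([414,-201,69],96.7),plan([574,-182,69],96.7))
```

```text
t 9.70 p [ 412.7 -200.   161.4] yaw 96.9 zt [ 0.  0. -1.] F [-0.  -0.3  0.4] w 0.002 f 0.0 q [ 0.49  0.7  -0.19  2.    0.27  0.47  1.8 ]
[-0.11, -0.12, 9.24, 0.0, 0.0, 0.2] [-16.22, -0.14, 9.24, 0.0, 0.0, 0.2]
```

Request:
send_rows([
  [255,0,0,4,0,0,0],
  [255,0,0,7.5,0,0,0],
  [255,0,0,9.2,0,0,0],
  [255,0,0,9.2,0,0,0],
  [255,-1,0,9.2,0,0,0],
  [255,-2,0,9.2,0,0,0],
  [255,-3.5,0,9.2,0,0,0],
  [255,-5,0,9.2,0,0,0],
  [255,-6.5,0,9.2,0,0,0],
  [255,-8,0,9.2,0,0,0],
])

```text
t: 10.7
tool_pos: [492.9, -191.6, 70.6]
orientation: [-0.184, 3.135, -0.0]
wrist_force: [-1.2, -1.2, -1.6]
gripper_width: 0.002
finger_force: 1.1
```

Request:
send_rows([
  [255,-1.5,0,0,0,0,0],
  [255,-3,0,0,0,0,0],
  [255,-4.5,0,0,0,0,0],
  [255,-5.8,0,0,0,0,0],
  [255,-6.8,0,0,0,0,0],
  [255,-7.4,0,0,0,0,0],
  [255,-7.8,0,0,0,0,0],
  [255,-8.1,0,0,0,0,0],
  [255,-8.1,0,0,0,0,0],
])

```text
t: 11.6
tool_pos: [571.5, -182.4, 69.6]
orientation: [0.184, -3.135, 0.0]
wrist_force: [-2.5, -0.3, 3.1]
gripper_width: 0.002
finger_force: 1.7
```

Run:
```python
from h import *
st()
```

```text
t 11.60 p [ 571.5 -182.4   69.6] yaw 96.7 zt [-0.001 -0.    -1.   ] F [-2.5 -0.3  3.1] w 0.002 f 1.7 q [ 0.34  0.99 -0.17  1.55  0.24  0.62  1.73]
```

Request:
send_rows([
  [255,-0.2,0,0,0,0,0],
  [255,-0.3,0,0,0,0,0],
  [255,-0.4,0,0,0,0,0],
  [255,-0.4,0,0,0,0,0],
])

```text
t: 12.0
tool_pos: [571.8, -182.5, 69.5]
orientation: [0.182, -3.127, -0.0]
wrist_force: [-30.8, 1.9, 22.6]
gripper_width: -0.001
finger_force: 15.3
```

Request:
send_rows([
  [255,-0.2,0,0,0,0,0],
  [255,-0.3,0,0,0,0,0],
  [255,-0.3,0,0,0,0,0],
  [255,-0.3,0,0,0,0,0],
])

```text
t: 12.4
tool_pos: [572.0, -182.5, 69.4]
orientation: [0.181, -3.121, -0.001]
wrist_force: [-51.2, 2.1, 38.7]
gripper_width: -0.001
finger_force: 25.5
```

Request:
send_rows([
  [255,1,0,0,0,0,0],
  [255,2.5,0,-1,0,0,0],
  [255,3,0,-5,0,0,0],
  [255,6,0,-9,0,0,0],
  [255,9,0,-13,0,0,0],
  [255,11,0,-14,0,0,0],
  [0,11.5,0,-14,0,0,0],
  [0,11.5,0,-14,0,0,0],
  [0,11.5,0,-14,0,0,0],
])

```text
t: 13.3
tool_pos: [465.2, -194.7, 208.7]
orientation: [0.185, -3.136, -0.001]
wrist_force: [0.4, 0.4, 0.5]
gripper_width: 0.512
finger_force: 0.0
```

Run:
```python
from h import *
import pickle
st(); im,ci=shot('wrist','w3'); pickle.dump(ci,open('w3.pkl','wb'))
for k,p in [('shut handle',(440,-198,70)),('org',(501.5,-190.7,22))]: print(k,proj(ci,p))
```

```text
t 13.30 p [ 465.2 -194.7  208.7] yaw 96.8 zt [-0.  0. -1.] F [0.4 0.4 0.5] w 0.512 f 0.0 q [ 0.46  0.67 -0.22  1.79  0.21  0.71  1.81]
shut handle (np.float64(321.8650782869842), np.float64(158.16724508249126))
org (np.float64(321.9344482131432), np.float64(212.42567514276226))
```

View pics/w3.png

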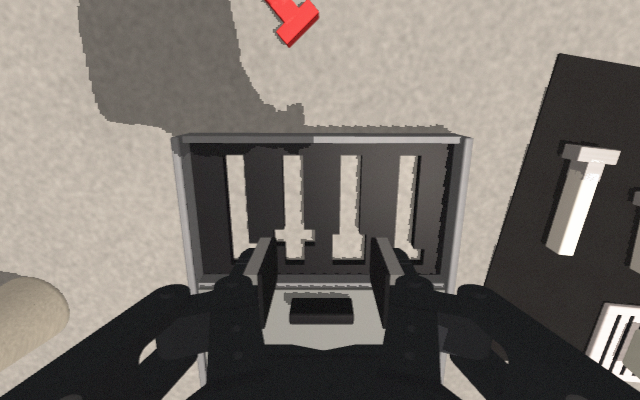

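The cover is fully back. The pocket floors are at columns 236, 295, 348 and 407, but the fingers partly hide the heads. I'll shift +x to see them.

Request:
send_rows([
  [0,-2.5,0,0,0,0,0],
  [0,-5,0,0,0,0,0],
  [0,-7,0,-2,0,0,0],
  [0,-7,0,-2,0,0,0],
  [0,-7,0,-2,0,0,0],
  [0,-7,0,-2,0,0,0],
])

```text
t: 13.95
tool_pos: [533.6, -186.8, 228.5]
orientation: [0.184, -3.135, -0.0]
wrist_force: [-0.2, -0.3, -0.1]
gripper_width: 0.998
finger_force: 0.0
```

Run:
```python
from h import *
import pickle
st(); im,ci=shot('wrist','w4'); pickle.dump(ci,open('w4.pkl','wb'))
o=np.array([501.5,-190.7]); a=np.radians(6.7); M=np.array([[np.cos(a),np.sin(a)],[-np.sin(a),np.cos(a)]])
# rectify floor plane z=10 in case frame: 2.5 px/mm
W=[];I=[]
for x,y in((-80,-130),(80,-130),(80,130),(-80,130)):
    p=o+M.T@np.array([x,y]); I.append(proj(ci,[*p,10])); W.append(((y+130)*2.5,(80-x)*2.5))
H=cv2.getPerspectiveTransform(np.float32(I),np.float32(W)); w=cv2.warpPerspective(im,H,(650,400)); cv2.imwrite('pics/w4r.png',w)
m=(w.min(2)>85).astype(np.uint8)
for c in cv2.findContours(m,0,1)[0]:
    if cv2.contourArea(c)>2500:
        x,y,ww,h=cv2.boundingRect(c); (cx,cy),(rw,rh),ra=cv2.minAreaRect(c); print('case y %.1f..%.1f  x %.1f..%.1f'%(x/2.5-130,(x+ww)/2.5-130,80-(y+h)/2.5,80-y/2.5), 'rect',np.round([cx/2.5-130,80-cy/2.5,rw/2.5,rh/2.5,ra],1))
```

```text
t 13.95 p [ 533.6 -186.8  228.5] yaw 96.7 zt [-0.002  0.    -1.   ] F [-0.2 -0.3 -0.1] w 0.998 f 0.0 q [ 0.4   0.72 -0.23  1.55  0.19  0.89  1.79]
case y -130.0..130.0  x -80.0..-72.4 rect [-2.000e-01 -7.600e+01  7.200e+00  2.596e+02  9.000e+01]
case y 63.2..104.4  x -57.6..56.4 rect [ 83.6  -0.4 113.6  40.8  90. ]
case y 10.0..44.4  x -57.6..56.4 rect [ 27.   -0.4 113.6  34.   90. ]
case y -50.0..-8.0  x -57.6..56.4 rect [-29.2  -0.4 113.6  41.6  90. ]
case y -95.2..-60.4  x -56.8..56.4 rect [-78.    0.  112.8  34.4  90. ]
case y -130.0..130.0  x 77.6..80.0 rect [-2.000e-01  7.900e+01  2.000e+00  2.596e+02  9.000e+01]
```

View pics/w4r.png

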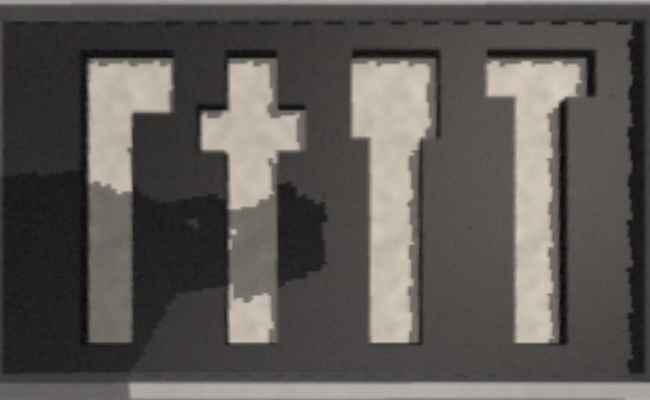

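The rectified crop shows the pockets from −y to +y as flag (127,85), cross (252,130), disc (393,95) and tee (537,78). That matches the ±28/±84 layout with heads at +x. Next I'll look at the keys from near, tee first.

Run:
```python
from h import *
print(plan([450,100,215],92.4))
```

```text
[4.94, 29.47, 1.38, 0.0, -0.1, 4.3]
```

Request:
send_rows([
  [0,5,29.5,1.4,0,0,4.3],
  [0,5,29.5,1.4,0,0,4.3],
  [0,5,29.5,1.4,0,0,4.3],
  [0,5,29.5,1.4,0,0,4.3],
  [0,5,29.5,1.4,0,0,4.3],
  [0,5,29.5,1.4,0,0,4.3],
  [0,5,29.5,1.4,0,0,4.3],
  [0,5,29.5,1.4,0,0,4.3],
  [0,5,29.5,1.4,0,0,4.3],
  [0,5,29.5,1.4,0,0,4.3],
])

```text
t: 15.0
tool_pos: [450.1, 99.0, 215.2]
orientation: [0.063, -3.141, 0.001]
wrist_force: [0.6, -0.3, 0.0]
gripper_width: 0.999
finger_force: 0.0
```

```bash
cat >> h.py <<'E'
def keys(im,ci,z=25,thr=120):
    "keys on the mat: centre, head direction (deg) from blob rect + centroid of wide end"
    for c,r,P in blobs(im,ci,z,None,thr,800):
        x,y,w,h,a=r
        if not(100<max(w,h)<125 and 22<min(w,h)<45): continue
        th=np.radians(a if w>h else a+90); e=np.array([np.cos(th),np.sin(th)]); n=np.array([-e[1],e[0]])
        q=P-np.array([x,y]); u=q@e; v=q@n
        if np.ptp(v[u>12])<np.ptp(v[u<-12]): th+=np.pi
        print('key px',c,'centre',x,y,'size',w,h,'head dir %.1f'%((np.degrees(th)+180)%360-180))
E
python3 - <<'E'
from h import *
s=st(); im,ci=shot('wrist','w5')
for t in(110,140,170): keys(im,ci,25,t)
E
```

```text
t 15.00 p [450.1  99.  215.2] yaw 92.3 zt [-0. -0. -1.] F [ 0.6 -0.3  0. ] w 0.999 f 0.0 q [-0.21  0.6  -0.14  1.93  0.13  0.62  1.18]
key px [ 66. 209.] centre 493.8 -155.3 size 107.3 24.0 head dir 6.4
key px [120. 208.] centre 487.5 -101.4 size 107.5 33.5 head dir 6.4
key px [373. 197.] centre 475.4 151.6 size 112.4 38.7 head dir -169.8
key px [472. 195.] centre 468.2 246.3 size 114.2 35.1 head dir 18.7
key px [283. 176.] centre 461.8 59.8 size 36.8 110.7 head dir 179.5
key px [ 65. 209.] centre 493.2 -155.6 size 106.0 23.2 head dir 6.7
key px [120. 207.] centre 487.0 -100.8 size 105.9 32.9 head dir 5.7
key px [373. 197.] centre 475.9 149.4 size 111.6 37.9 head dir -174.4
key px [473. 196.] centre 466.7 252.2 size 112.8 29.9 head dir 13.9
key px [283. 176.] centre 462.0 60.7 size 108.4 36.8 head dir -179.3
key px [ 66. 208.] centre 493.3 -155.4 size 105.6 22.8 head dir 6.4
key px [120. 207.] centre 487.0 -101.9 size 105.6 32.1 head dir 7.2
key px [373. 197.] centre 476.0 149.4 size 111.4 37.9 head dir -174.4
key px [475. 196.] centre 467.7 249.0 size 112.9 28.8 head dir 18.4
key px [282. 174.] centre 462.4 60.1 size 107.6 35.8 head dir -179.4
```

```bash
cat >> h.py <<'E'
def keys2(im,ci,z=25,thr=150,box=None):
    for c,r,P in blobs(im,ci,z,box,thr,800):
        x,y,w,h,a=r
        if not(100<max(w,h)<125 and 22<min(w,h)<45) or y<0: continue
        th=np.radians(a if w>h else a+90); C=np.array([x,y])
        e=np.array([np.cos(th),np.sin(th)]); n=np.array([-e[1],e[0]]); q=P-C; u=q@e; v=q@n
        if np.ptp(v[u>12])<np.ptp(v[u<-12]): th+=np.pi
        for _ in range(4):
            e=np.array([np.cos(th),np.sin(th)]); n=np.array([-e[1],e[0]]); q=P-C; u=q@e; v=q@n
            k=(u>-48)&(u<12); m0=np.median(v[k]); mid=(v[k].max()+v[k].min())/2
            f=[np.polyfit(u[k&s],v[k&s],1) for s in(v>mid,v<mid)]
            th+=np.arctan((f[0][0]+f[1][0])/2); C=C+n*(f[0][1]+f[1][1])/2+e*(u.max()+u.min())/2
        print('key px',c,'C',C.round(1),'len %.1f handle w %.1f'%(np.ptp(u),f[0][1]-f[1][1]),'head %.1f'%((np.degrees(th)+180)%360-180))
E
python3 - <<'E'
from h import *
s=st(); im=cv2.imread('pics/w5.png'); ci=camera_info('wrist')
for t in(110,150,170,200): print(t);keys2(im,ci,25,t)
E
```

```text
t 15.05 p [450.1  99.1 215.3] yaw 92.3 zt [-0. -0. -1.] F [ 0.2 -0.6 -0.2] w 0.994 f 0.0 q [-0.21  0.6  -0.14  1.93  0.13  0.62  1.18]
110
key px [373. 197.] C [475.5 150.9] len 112.4 handle w 16.7 head -170.1
key px [472. 195.] C [467.5 248.6] len 113.5 handle w 22.0 head 14.1
key px [283. 176.] C [461.8  61.4] len 110.7 handle w 16.8 head -179.3
150
key px [373. 197.] C [475.7 151.1] len 111.9 handle w 16.0 head -170.2
key px [473. 196.] C [467.6 248.8] len 112.7 handle w 21.2 head 14.3
key px [283. 176.] C [462.   61.5] len 108.4 handle w 16.6 head -179.6
170
key px [373. 197.] C [475.7 151.3] len 111.6 handle w 15.5 head -170.2
key px [475. 196.] C [467.  251.5] len 112.7 handle w 15.7 head 14.2
key px [282. 174.] C [462.4  61.5] len 107.7 handle w 16.7 head -179.6
200
key px [374. 198.] C [476.6 151.7] len 109.2 handle w 15.1 head -170.3
key px [476. 198.] C [468.5 252.1] len 109.5 handle w 14.8 head 14.2
```

Run:
```python
from h import *
print(plan([469,61.4,90],90.4),plan([469,61.4,36],90.4))
```

```text
[-1.74, -3.84, 12.53, -0.0, -0.0, 1.9] [-1.74, -3.84, 17.93, -0.0, -0.0, 1.9]
```

Request:
send_rows([
  [0,-1.7,-3.8,4,0,0,1.9],
  [0,-1.7,-3.8,8,0,0,1.9],
  [0,-1.7,-3.8,12,0,0,1.9],
  [0,-1.7,-3.8,14,0,0,1.9],
  [0,-1.7,-3.8,16,0,0,1.9],
  [0,-1.7,-3.8,17.5,0,0,1.9],
  [0,-1.7,-3.8,17.9,0,0,1.9],
  [0,-1.7,-3.8,17.9,0,0,1.9],
  [0,-1.7,-3.8,17.9,0,0,1.9],
  [0,-1.7,-3.8,17.9,0,0,1.9],
])

```text
t: 16.05
tool_pos: [468.8, 62.9, 37.0]
orientation: [-0.014, 3.141, 0.0]
wrist_force: [-0.6, -1.3, -0.9]
gripper_width: 0.999
finger_force: 0.0
```

Request:
send_rows([
  [150,0,0,0,0,0,0],
  [200,0,0,0,0,0,0],
  [255,0,0,0,0,0,0],
  [255,0,0,0,0,0,0],
  [255,0,0,0,0,0,0],
  [255,0,0,0,0,0,0],
  [255,0,0,0,0,0,0],
  [255,0,0,0,0,0,0],
  [255,0,0,0,0,0,0],
  [255,0,0,0,0,0,0],
])

```text
t: 17.05
tool_pos: [468.4, 63.0, 36.6]
orientation: [-0.014, 3.141, -0.0]
wrist_force: [-0.3, -0.9, 8.6]
gripper_width: 0.165
finger_force: 58.7
```

Run:
```python
from h import *
st()
```

```text
t 17.05 p [468.4  63.   36.6] yaw 90.5 zt [ 0. -0. -1.] F [-0.3 -0.9  8.6] w 0.165 f 58.7 q [-0.18  0.96 -0.04  2.03  0.2   0.16  1.18]
```

Request:
send_rows([
  [255,0,0,-2,0,0,0],
  [255,0,0,-6,0,0,0],
  [255,0,0,-11,0,0,0],
  [255,0,0,-15,0,0,8],
  [255,0,0,-17,0,0,16],
  [255,0,0,-17,0,0,24],
  [255,0,0,-17,0,0,32],
  [255,0,0,-17,0,0,40],
  [255,0,0,-17,0,0,48],
  [255,0,0,-17,0,0,56],
])

```text
t: 18.05
tool_pos: [468.3, 63.0, 206.3]
orientation: [-1.47, -2.776, 0.0]
wrist_force: [-0.6, 0.4, -1.6]
gripper_width: 0.162
finger_force: 59.2
```

Request:
send_rows([
  [255,0,0,0,0,0,8],
  [255,0,0,0,0,0,16],
  [255,0,0,0,0,0,24],
  [255,0,0,0,0,0,32],
  [255,0,0,0,0,0,40],
  [255,0,0,0,0,0,48],
  [255,0,0,0,0,0,56],
  [255,0,0,0,0,0,60],
  [255,0,0,0,0,0,60],
  [255,0,0,0,0,0,60],
])

```text
t: 19.05
tool_pos: [468.4, 63.1, 206.3]
orientation: [-2.654, -1.68, 0.0]
wrist_force: [-0.2, -0.3, -0.7]
gripper_width: 0.165
finger_force: 59.2
```

```bash
cat >> h.py <<'E'
O=np.array([501.2,-191.4]); CY=6.7
def case(x,y,z):
    a=np.radians(CY); return [O[0]+x*np.cos(a)-y*np.sin(a),O[1]+x*np.sin(a)+y*np.cos(a),z]
E
python3 - <<'E'
from h import *
st(); print(case(-6.5,84,150),plan(case(-6.5,84,150),-83.3))
E
```

```text
t 19.05 p [468.4  63.1 206.3] yaw -25.3 zt [-0. -0. -1.] F [-0.2 -0.3 -0.7] w 0.165 f 59.2 q [-0.47  0.68  0.47  1.91 -0.48  0.66 -0.14]
[np.float64(484.94404886165586), np.float64(-108.73202522991284), 150] [-14.82, 8.85, 5.63, -0.0, 0.0, 58.0]
```

Request:
send_rows([
  [255,-2,1.2,0,0,0,8],
  [255,-4,2.4,0,0,0,16],
  [255,-6,3.6,0,0,0,24],
  [255,-8,4.8,0,0,0,32],
  [255,-10,6,0,0,0,40],
  [255,-12,7.2,0,0,0,48],
  [255,-14,8.4,0,0,0,56],
  [255,-14.8,8.9,0,0,0,58],
  [255,-14.8,8.9,0,0,0,58],
  [255,-14.8,8.9,0,0,0,58],
])

```text
t: 20.05
tool_pos: [485.1, -108.0, 206.2]
orientation: [-3.135, -0.185, 0.0]
wrist_force: [-0.5, 0.7, -2.0]
gripper_width: 0.161
finger_force: 59.2
```

Request:
send_rows([
  [255,0,0,0,0,0,0],
  [255,0,0,5,0,0,0],
  [255,0,0,5,0,0,0],
  [255,0,0,5,0,0,0],
])

```text
t: 20.45
tool_pos: [485.0, -108.6, 156.8]
orientation: [-3.136, -0.18, 0.002]
wrist_force: [0.3, 0.7, -0.7]
gripper_width: 0.165
finger_force: 59.2
```

Run:
```python
from h import *
import pickle
st(); im,ci=shot('wrist','w6'); pickle.dump(ci,open('w6.pkl','wb'))
```

```text
t 20.45 p [ 485.  -108.6  156.8] yaw -83.4 zt [-0.001  0.    -1.   ] F [ 0.3  0.7 -0.7] w 0.165 f 59.2 q [-0.18  0.84  0.65  1.89 -0.79  0.69 -0.51]
```

View pics/w6.png

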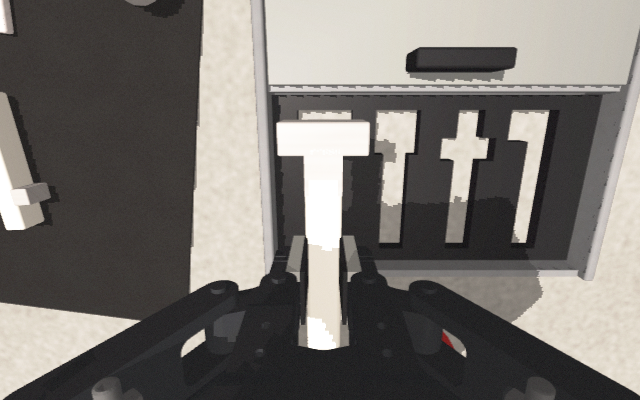

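The held tee's head spans columns 277–369 at row 122 and sits squarely in the jaws. The disc, cross and flag pockets show at columns 392, 463 and 527.

```bash
cat >> h.py <<'E'
def rect(im,ci,thr=85):
    W=[];I=[]
    for x,y in((-80,-130),(80,-130),(80,130),(-80,130)):
        I.append(proj(ci,case(x,y,10))); W.append(((y+130)*4,(80-x)*4))
    w=cv2.warpPerspective(im,cv2.getPerspectiveTransform(np.float32(I),np.float32(W)),(1040,640))
    m=(w.min(2)>thr).astype(np.uint8)
    for c in cv2.findContours(m,0,1)[0]:
        x,y,a,b=cv2.boundingRect(c)
        if cv2.contourArea(c)>4000 and b<500: print('case y %.1f..%.1f x %.1f..%.1f'%(x/4-130,(x+a)/4-130,80-(y+b)/4,80-y/4))
    return w
E
python3 - <<'E'
from h import *
import pickle
im=cv2.imread('pics/w6.png'); ci=pickle.load(open('w6.pkl','rb')); s=st()
tz=s['tool_pos'][2]-11.6; a=np.radians(CY); ex=np.array([np.cos(a),np.sin(a)]);ey=np.array([-ex[1],ex[0]])
for u,v in((277,124),(369,124),(278,156),(368,156)):
    d=ray(ci,u,v,tz)[:2]-s['tool_pos'][:2]; print((d@ex).round(1),(d@ey).round(1))
rect(im,ci,75)
E
```

```text
t 20.50 p [ 485.4 -108.8  157.5] yaw -83.4 zt [ 0. -0. -1.] F [ 0.3 -0.2 -0.6] w 0.161 f 59.2 q [-0.18  0.84  0.66  1.89 -0.79  0.69 -0.51]
60.8 18.7
60.7 -18.2
47.9 18.8
47.8 -18.2
case y -130.0..38.0 x -80.0..-73.2
case y -50.2..-11.0 x -56.5..57.8
case y -95.5..-64.5 x -57.0..57.8
case y 9.8..44.0 x -56.5..58.2
```

```bash
sed -i 's/O=np.array(\[501.2,-191.4\])/O=np.array([501.5,-192.1])/' h.py
python3 - <<'E'
from h import *
print(plan(case(-6.3,84,44.5),-83.3))
E
```

```text
[-0.0, 0.05, 11.3, 0.0, -0.0, -0.1]
```

Request:
send_rows([
  [255,0,0,4,0,0,0],
  [255,0,0,7,0,0,0],
  [255,0,0,8.5,0,0,0],
  [255,0,0,9,0,0,0],
  [255,0,0,9.3,0,0,0],
  [255,0,0,9.6,0,0,0],
  [255,0,0,9.9,0,0,0],
  [255,0,0,10.2,0,0,0],
  [255,0,0,10.2,0,0,0],
])

```text
t: 21.4
tool_pos: [485.2, -108.9, 54.3]
orientation: [3.136, 0.179, -0.0]
wrist_force: [-0.6, 0.3, -1.1]
gripper_width: 0.158
finger_force: 59.2
```

Run:
```python
from h import *
st();print(plan(case(-6.3,84,44.5),-83.3))
```

```text
t 21.40 p [ 485.2 -108.9   54.3] yaw -83.5 zt [-0. -0. -1.] F [-0.6  0.3 -1.1] w 0.158 f 59.2 q [-0.07  0.99  0.44  1.94 -0.99  0.44 -0.34]
[0.02, 0.06, 0.98, 0.0, 0.0, -0.2]
```

Request:
send_rows([
  [255,0,0.05,0.3,0,0,-0.2],
  [255,0,0.05,0.6,0,0,-0.2],
  [255,0,0.05,0.9,0,0,-0.2],
  [255,0,0.05,1.05,0,0,-0.2],
  [255,0,0.05,1.05,0,0,-0.2],
])

```text
t: 21.9
tool_pos: [485.1, -109.4, 43.7]
orientation: [-3.136, -0.184, 0.0]
wrist_force: [0.9, 0.5, -1.0]
gripper_width: 0.162
finger_force: 59.2
```

Run:
```python
from h import *
st()
```

```text
t 21.90 p [ 485.1 -109.4   43.7] yaw -83.3 zt [-0.  0. -1.] F [ 0.9  0.5 -1. ] w 0.162 f 59.2 q [-0.06  1.01  0.41  1.95 -1.    0.41 -0.32]
```

Request:
send_rows([
  [165,0,0,0,0,0,0],
  [165,0,0,0,0,0,0],
  [165,0,0,0,0,0,0],
  [165,0,0,0,0,0,0],
  [165,0,0,-3,0,0,0],
  [165,0,0,-8,0,0,0],
  [165,0,0,-13,0,0,0],
  [165,0,0,-17,0,0,0],
  [165,0,0,-17,0,0,0],
])

```text
t: 22.8
tool_pos: [486.3, -109.9, 217.9]
orientation: [3.134, 0.185, 0.009]
wrist_force: [0.6, 1.0, -1.2]
gripper_width: 0.352
finger_force: 0.0
```

Run:
```python
from h import *
st();print(plan([490,160,215],-80.2)); im,ci=shot('wrist','w7')
cv2.imwrite('pics/w7c.png',cv2.resize(im[60:300,220:560],None,fx=2.2,fy=2.2))
```

```text
t 22.80 p [ 486.3 -109.9  217.9] yaw -83.3 zt [ 0.006 -0.001 -1.   ] F [ 0.6  1.  -1.2] w 0.352 f 0.0 q [-0.23  0.76  0.76  1.82 -0.69  0.84 -0.58]
[3.53, -26.76, 0.25, 0.1, -0.3, -3.1]
```

View pics/w7c.png

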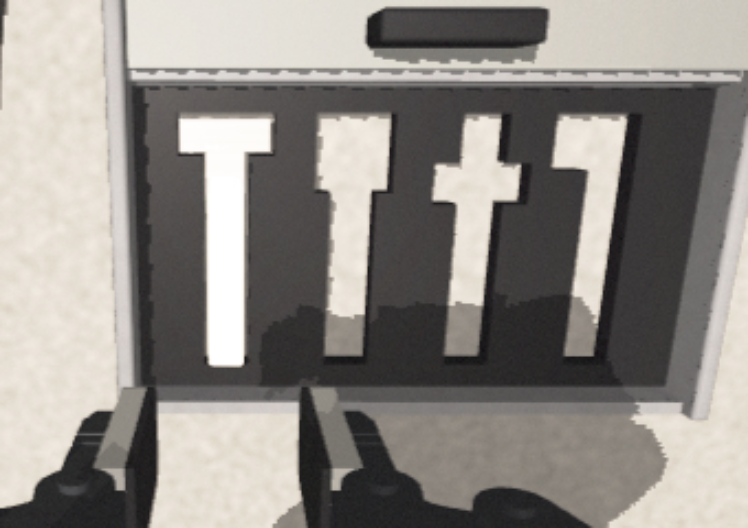

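The tee at (225,240) lies level in its pocket. Next is the cross.

Request:
send_rows([
  [100,3.5,-26.8,0,0,0,-3],
  [0,3.5,-26.8,0,0,0,-3],
  [0,3.5,-26.8,0,0,0,-3],
  [0,3.5,-26.8,0,0,0,-3],
  [0,3.5,-26.8,0,0,0,-3],
  [0,3.5,-26.8,0,0,0,-3],
  [0,3.5,-26.8,0,0,0,-3],
  [0,3.5,-26.8,0,0,0,-3],
  [0,3.5,-26.8,0,0,0,-3],
])

```text
t: 23.75
tool_pos: [488.6, 159.6, 213.5]
orientation: [3.13, 0.263, -0.001]
wrist_force: [1.1, -0.2, 0.0]
gripper_width: 0.997
finger_force: 0.0
```

Run:
```python
from h import *
st(); im,ci=shot('wrist','w8'); s=observe()
for t in(110,150,180): print(t);keys2(im,ci,25,t)
print(plan([482.6,152.4,36.5],-80.2))
```

```text
t 23.75 p [488.6 159.6 213.5] yaw -80.4 zt [-0.    -0.001 -1.   ] F [ 1.1 -0.2  0. ] w 0.997 f 0.0 q [-0.79  0.81  0.82  1.77 -0.74  0.9  -1.04]
110
key px [329. 195.] C [478.6 152.2] len 109.6 handle w 14.8 head -170.7
key px [226. 178.] C [469.4 252.1] len 108.9 handle w 15.5 head 14.2
150
key px [226. 178.] C [469.  252.1] len 108.2 handle w 14.4 head 14.4
180
key px [225. 176.] C [469.1 252.1] len 107.9 handle w 13.5 head 14.2
[-0.71, 0.61, 17.71, 0.0, 0.0, -0.2]
```

Request:
send_rows([
  [0,-0.6,0.6,4,0,0,0],
  [0,-0.6,0.6,8,0,0,0],
  [0,-0.6,0.6,12,0,0,0],
  [0,-0.6,0.6,14,0,0,0],
  [0,-0.6,0.6,16,0,0,0],
  [0,-0.6,0.6,17.3,0,0,0],
  [0,-0.6,0.6,17.7,0,0,0],
  [0,-0.6,0.6,17.7,0,0,0],
  [120,-0.6,0.6,17.7,0,0,0],
  [190,-0.6,0.6,17.7,0,0,0],
])

```text
t: 24.8
tool_pos: [484.0, 154.1, 37.5]
orientation: [-3.13, -0.267, -0.002]
wrist_force: [-0.3, -0.1, 0.1]
gripper_width: 0.69
finger_force: 0.0
```

Request:
send_rows([
  [255,0,0,0,0,0,0],
  [255,0,0,0,0,0,0],
  [255,0,0,0,0,0,0],
  [255,0,0,0,0,0,0],
  [255,0,0,0,0,0,0],
  [255,0,0,0,0,0,0],
])

```text
t: 25.4
tool_pos: [483.8, 154.0, 37.2]
orientation: [-3.13, -0.266, -0.001]
wrist_force: [-1.7, 0.2, 9.0]
gripper_width: 0.164
finger_force: 58.7
```

Run:
```python
from h import *
st()
```

```text
t 25.40 p [483.8 154.   37.2] yaw -80.3 zt [ 0.  0. -1.] F [-1.7  0.2  9. ] w 0.164 f 58.7 q [-0.63  1.04  0.5   1.91 -1.08  0.49 -0.73]
```

Request:
send_rows([
  [255,0,0,-2,0,0,0],
  [255,0,0,-6,0,0,0],
  [255,0,0,-11,0,0,0],
  [255,0,0,-15,0,0,-8],
  [255,0,0,-17,0,0,-16],
  [255,0,0,-17,0,0,-24],
  [255,0,0,-17,0,0,-32],
  [255,0,0,-17,0,0,-40],
  [255,0,0,-17,0,0,-48],
  [255,0,0,-17,0,0,-56],
])

```text
t: 26.4
tool_pos: [483.6, 153.9, 206.8]
orientation: [2.634, 1.712, -0.0]
wrist_force: [-0.6, 0.0, -0.8]
gripper_width: 0.163
finger_force: 59.2
```

Request:
send_rows([
  [255,0,0,0,0,0,-8],
  [255,0,0,0,0,0,-16],
  [255,0,0,0,0,0,-24],
  [255,0,0,0,0,0,-32],
  [255,0,0,0,0,0,-40],
  [255,0,0,0,0,0,-48],
  [255,0,0,0,0,0,-56],
  [255,0,0,0,0,0,-60],
  [255,0,0,0,0,0,-60],
  [255,0,0,0,0,0,-60],
])

```text
t: 27.4
tool_pos: [483.6, 153.8, 206.8]
orientation: [-1.437, -2.794, 0.0]
wrist_force: [0.4, -0.0, -1.0]
gripper_width: 0.16
finger_force: 59.2
```

Run:
```python
from h import *
st(); print(plan(case(-6.8,-28,206),96.7))
```

```text
t 27.40 p [483.6 153.8 206.8] yaw 35.6 zt [-0. -0. -1.] F [ 0.4 -0.  -1. ] w 0.160 f 59.2 q [-0.49  0.68  0.21  1.79 -0.21  0.69  0.46]
[-31.3, -20.62, 0.09, -0.0, -0.0, -61.1]
```

Request:
send_rows([
  [255,-3.2,-2.1,0,0,0,-8],
  [255,-6.4,-4.2,0,0,0,-16],
  [255,-9.6,-6.3,0,0,0,-24],
  [255,-12.8,-8.4,0,0,0,-32],
  [255,-16,-10.5,0,0,0,-40],
  [255,-19.2,-12.6,0,0,0,-48],
  [255,-22.4,-14.8,0,0,0,-56],
  [255,-25.6,-17,0,0,0,-61.1],
  [255,-28.6,-19,0,0,0,-61.1],
  [255,-31.3,-20.6,0,0,0,-61.1],
])

```text
t: 28.4
tool_pos: [498.6, -222.6, 206.7]
orientation: [0.182, -3.136, 0.0]
wrist_force: [1.1, 0.5, -0.8]
gripper_width: 0.162
finger_force: 59.2
```

Request:
send_rows([
  [255,0,0,2.5,0,0,0],
  [255,0,0,5,0,0,0],
  [255,0,0,5,0,0,0],
  [255,0,0,5,0,0,0],
])

```text
t: 28.8
tool_pos: [499.3, -220.3, 157.3]
orientation: [0.186, -3.136, 0.0]
wrist_force: [0.4, 0.2, -0.7]
gripper_width: 0.159
finger_force: 59.2
```

Run:
```python
from h import *
st(); im,ci=shot('wrist','w9'); import pickle; pickle.dump(ci,open('w9.pkl','wb')); s=observe()
print(plan(case(-6.8,-28,44.5),96.7))
# held key's tail end: project expected tail corners and scan column profile along the handle line
tz=s['tool_pos'][2]-12.2; a=np.radians(CY); ex=np.array([np.cos(a),np.sin(a)])
prev=None
for d in np.arange(-60,-40,1.):
    p=s['tool_pos'][:2]+ex*d; u,v=proj(ci,[*p,tz]); print(d,round(u),round(v),im[int(round(v)),int(round(u))].min(),end=' | ')
```

```text
t 28.80 p [ 499.3 -220.3  157.3] yaw 96.8 zt [-0.001 -0.    -1.   ] F [ 0.4  0.2 -0.7] w 0.159 f 59.2 q [ 0.46  0.79 -0.2   1.7   0.23  0.67  1.83]
[0.16, -0.01, 11.33, -0.0, 0.0, 0.1]
-60.0 323 124 73 | -59.0 323 126 183 | -58.0 323 129 178 | -57.0 323 131 177 | -56.0 323 134 175 | -55.0 323 136 183 | -54.0 323 139 188 | -53.0 323 141 184 | -52.0 323 144 186 | -51.0 323 146 191 | -50.0 323 149 141 | -49.0 323 151 128 | -48.0 323 153 130 | -47.0 323 156 207 | -46.0 323 158 245 | -45.0 323 161 254 | -44.0 323 163 254 | -43.0 323 165 254 | -42.0 323 168 254 | -41.0 323 170 254 |
```

Request:
send_rows([
  [255,0.25,0,4,0,0,0],
  [255,0.25,0,7,0,0,0],
  [255,0.25,0,8.5,0,0,0],
  [255,0.25,0,9,0,0,0],
  [255,0.25,0,9.3,0,0,0],
  [255,0.25,0,9.6,0,0,0],
  [255,0.25,0,9.9,0,0,0],
  [255,0.25,0,10.2,0,0,0],
  [255,0.25,0,10.2,0,0,0],
])

```text
t: 29.75
tool_pos: [496.7, -220.7, 54.8]
orientation: [0.187, -3.136, 0.0]
wrist_force: [-0.5, -0.5, -0.8]
gripper_width: 0.163
finger_force: 59.2
```

Run:
```python
from h import *
st();print(plan(case(-7.6,-28,44.5),96.7))
```

```text
t 29.75 p [ 496.7 -220.7   54.8] yaw 96.8 zt [-0. -0. -1.] F [-0.5 -0.5 -0.8] w 0.163 f 59.2 q [ 0.43  0.96 -0.14  1.77  0.28  0.43  1.79]
[-0.05, -0.01, 1.03, -0.0, -0.0, 0.1]
```

Request:
send_rows([
  [255,-0.05,0,0.3,0,0,0.1],
  [255,-0.05,0,0.6,0,0,0.1],
  [255,-0.05,0,0.9,0,0,0.1],
  [255,-0.05,0,1.05,0,0,0.1],
  [255,-0.05,0,1.05,0,0,0.1],
])

```text
t: 30.25
tool_pos: [497.1, -220.7, 44.3]
orientation: [0.184, -3.136, 0.0]
wrist_force: [-0.0, 0.4, -0.6]
gripper_width: 0.161
finger_force: 59.3
```

Run:
```python
from h import *
st()
```

```text
t 30.25 p [ 497.1 -220.7   44.3] yaw 96.7 zt [-0. -0. -1.] F [-0.   0.4 -0.6] w 0.161 f 59.3 q [ 0.43  0.98 -0.13  1.77  0.28  0.41  1.79]
```

Request:
send_rows([
  [165,0,0,0,0,0,0],
  [165,0,0,0,0,0,0],
  [165,0,0,0,0,0,0],
  [165,0,0,0,0,0,0],
  [165,0,0,-3,0,0,0],
  [165,0,0,-8,0,0,0],
  [165,0,0,-13,0,0,0],
  [165,0,0,-17,0,0,0],
  [165,0,0,-17,0,0,0],
  [165,0,0,-17,0,0,0],
])

```text
t: 31.25
tool_pos: [497.2, -220.8, 214.7]
orientation: [-0.184, 3.135, -0.001]
wrist_force: [0.6, -0.6, -0.3]
gripper_width: 0.349
finger_force: 0.0
```

Run:
```python
from h import *
st();print(plan([455,245,215],104.2)); im,ci=shot('wrist','w10'); rect(im,ci,200)
```

```text
t 31.25 p [ 497.2 -220.8  214.7] yaw 96.7 zt [ 0.001 -0.001 -1.   ] F [ 0.6 -0.6 -0.3] w 0.349 f 0.0 q [ 0.48  0.71 -0.23  1.65  0.2   0.81  1.85]
[-1.25, 46.76, -0.06, -0.0, 0.0, -7.5]
case y 74.0..113.0 x -53.8..62.0
case y -45.2..-6.8 x -53.5..62.2
```

Request:
send_rows([
  [100,-1.3,46.8,0,0,0,-7.5],
  [0,-1.3,46.8,0,0,0,-7.5],
  [0,-1.3,46.8,0,0,0,-7.5],
  [0,-1.3,46.8,0,0,0,-7.5],
  [0,-1.3,46.8,0,0,0,-7.5],
  [0,-1.3,46.8,0,0,0,-7.5],
  [0,-1.3,46.8,0,0,0,-7.5],
  [0,-1.3,46.8,0,0,0,-7.5],
  [0,-1.3,46.8,0,0,0,-7.5],
  [0,-1.3,46.8,0,0,0,-7.5],
])

```text
t: 32.3
tool_pos: [453.4, 250.3, 212.9]
orientation: [0.397, -3.114, -0.002]
wrist_force: [0.7, -0.5, -0.0]
gripper_width: 1.002
finger_force: 0.0
```

Request:
send_rows([
  [0,0,0,0,0,0,0],
  [0,0,0,0,0,0,0],
  [0,0,0,0,0,0,0],
])

```text
t: 32.6
tool_pos: [455.5, 244.4, 213.7]
orientation: [0.387, -3.117, 0.002]
wrist_force: [1.0, -1.2, 0.2]
gripper_width: 0.997
finger_force: 0.0
```

Run:
```python
from h import *
s=st(); im,ci=shot('wrist','w11')
for t in(110,140,170): print(t);keys2(im,ci,25,t)
C=np.array([469,252]);e=np.array([np.cos(np.radians(14.2)),np.sin(np.radians(14.2))])
print(plan([*(C-7*e),37],104.2,s))
```

```text
t 32.60 p [455.5 244.4 213.7] yaw 104.1 zt [-0.001 -0.001 -1.   ] F [ 1.  -1.2  0.2] w 0.997 f 0.0 q [-0.47  0.67 -0.15  1.74  0.14  0.74  1.12]
110
key px [327. 187.] C [468.3 252. ] len 110.2 handle w 15.6 head 13.7
140
key px [327. 187.] C [468.3 252. ] len 110.1 handle w 15.6 head 13.8
170
key px [327. 188.] C [468.2 252.4] len 110.1 handle w 14.7 head 14.6
[-0.82, 0.43, 17.67, -0.1, -0.1, -0.1]
```

Request:
send_rows([
  [0,-0.8,0.4,4,0,0,0],
  [0,-0.8,0.4,8,0,0,0],
  [0,-0.8,0.4,12,0,0,0],
  [0,-0.8,0.4,14,0,0,0],
  [0,-0.8,0.4,16,0,0,0],
  [0,-0.8,0.4,17.3,0,0,0],
  [0,-0.8,0.4,17.7,0,0,0],
  [0,-0.8,0.4,17.7,0,0,0],
  [120,-0.8,0.4,17.7,0,0,0],
  [190,-0.8,0.4,17.7,0,0,0],
])

```text
t: 33.65
tool_pos: [462.4, 251.6, 38.1]
orientation: [-0.389, 3.116, 0.001]
wrist_force: [-0.8, 0.5, 0.6]
gripper_width: 0.69
finger_force: 0.0
```

Request:
send_rows([
  [255,0,0,0,0,0,0],
  [255,0,0,0,0,0,0],
  [255,0,0,0,0,0,0],
  [255,0,0,0,0,0,0],
  [255,0,0,0,0,0,0],
  [255,0,0,0,0,0,0],
])

```text
t: 34.25
tool_pos: [462.2, 251.5, 37.7]
orientation: [-0.389, 3.117, -0.0]
wrist_force: [-1.0, -0.6, 8.6]
gripper_width: 0.159
finger_force: 58.7
```

Run:
```python
from h import *
st(); print(plan(case(-7,28,206),96.7))
```

```text
t 34.25 p [462.2 251.5  37.7] yaw 104.2 zt [ 0.  0. -1.] F [-1.  -0.6  8.6] w 0.159 f 58.7 q [-0.52  0.98 -0.08  1.84  0.21  0.33  1.06]
[7.41, -41.1, -16.83, -0.0, 0.0, 7.5]
```

Request:
send_rows([
  [255,0,0,-2,0,0,0],
  [255,0,0,-6,0,0,0],
  [255,0,0,-11,0,0,0],
  [255,0,0,-16,0,0,0],
  [255,0.8,-4.5,-16.8,0,0,1],
  [255,1.6,-9,-16.8,0,0,2],
  [255,2.4,-13.5,-16.8,0,0,3],
  [255,3.2,-18,-16.8,0,0,4],
  [255,4,-22.5,-16.8,0,0,5],
  [255,4.8,-27,-16.8,0,0,6],
])

```text
t: 35.25
tool_pos: [481.7, -23.9, 205.4]
orientation: [-0.224, 3.134, -0.0]
wrist_force: [1.9, 1.4, -2.2]
gripper_width: 0.161
finger_force: 59.2
```

Request:
send_rows([
  [255,0.4,-4,0,0,0,0.5],
  [255,0.8,-8,0,0,0,1],
  [255,1.2,-12,0,0,0,1.5],
  [255,1.2,-14,0,0,0,1.5],
  [255,1.2,-14.2,2,0,0,1.5],
  [255,1.2,-14.2,5,0,0,1.5],
  [255,1.2,-14.2,5,0,0,1.5],
  [255,1.2,-14.2,5,0,0,1.5],
])

```text
t: 36.05
tool_pos: [490.3, -164.1, 155.8]
orientation: [0.185, -3.136, -0.0]
wrist_force: [-0.4, -0.2, -0.6]
gripper_width: 0.158
finger_force: 59.2
```

Run:
```python
from h import *
st(); im,ci=shot('wrist','w12'); s=observe()
print(plan(case(-6.8,28,44.7),96.7))
tz=s['tool_pos'][2]-12.7; a=np.radians(CY); ex=np.array([np.cos(a),np.sin(a)])
for d in np.arange(-56,-42,1.):
    p=s['tool_pos'][:2]+ex*d; u,v=proj(ci,[*p,tz]); print(d,round(v),im[int(round(v)),int(round(u))].min(),end=' | ')
```

```text
t 36.05 p [ 490.3 -164.1  155.8] yaw 96.7 zt [-0.001  0.    -1.   ] F [-0.4 -0.2 -0.6] w 0.158 f 59.2 q [ 0.37  0.76 -0.2   1.81  0.24  0.6   1.71]
[-0.07, -0.09, 11.17, -0.0, 0.0, 0.0]
-56.0 134 189 | -55.0 136 187 | -54.0 139 191 | -53.0 141 147 | -52.0 143 146 | -51.0 146 142 | -50.0 148 136 | -49.0 151 140 | -48.0 153 207 | -47.0 156 254 | -46.0 158 255 | -45.0 160 255 | -44.0 163 255 | -43.0 165 255 |
```

Request:
send_rows([
  [255,-0.06,-0.09,4,0,0,0],
  [255,-0.06,-0.09,7,0,0,0],
  [255,-0.06,-0.09,8.3,0,0,0],
  [255,-0.06,-0.09,8.8,0,0,0],
  [255,-0.06,-0.09,9.2,0,0,0],
  [255,-0.06,-0.09,9.5,0,0,0],
  [255,-0.06,-0.09,9.8,0,0,0],
  [255,-0.06,-0.09,10.1,0,0,0],
  [255,-0.06,-0.09,10.1,0,0,0],
])

```text
t: 37.0
tool_pos: [491.0, -165.1, 54.2]
orientation: [0.184, -3.136, 0.0]
wrist_force: [-0.1, 0.3, -0.9]
gripper_width: 0.16
finger_force: 59.2
```

Run:
```python
from h import *
st();print(plan(case(-6.9,28,44.7),96.7))
```

```text
t 37.00 p [ 491.  -165.1   54.2] yaw 96.7 zt [-0. -0. -1.] F [-0.1  0.3 -0.9] w 0.160 f 59.2 q [ 0.33  0.94 -0.13  1.86  0.3   0.35  1.67]
[-0.03, 0.0, 0.95, -0.0, -0.0, 0.0]
```

Request:
send_rows([
  [255,0,0,0.3,0,0,0],
  [255,0,0,0.6,0,0,0],
  [255,0,0,0.85,0,0,0],
  [255,0,0,0.95,0,0,0],
  [255,0,0,0.95,0,0,0],
])

```text
t: 37.5
tool_pos: [491.0, -165.1, 44.8]
orientation: [0.184, -3.136, 0.0]
wrist_force: [-0.7, 0.7, -1.0]
gripper_width: 0.161
finger_force: 59.2
```

Run:
```python
from h import *
st()
```

```text
t 37.50 p [ 491.  -165.1   44.8] yaw 96.7 zt [-0. -0. -1.] F [-0.7  0.7 -1. ] w 0.161 f 59.2 q [ 0.33  0.96 -0.12  1.86  0.3   0.33  1.66]
```

Request:
send_rows([
  [165,0,0,0,0,0,0],
  [165,0,0,0,0,0,0],
  [165,0,0,0,0,0,0],
  [165,0,0,0,0,0,0],
  [165,0,0,-3,0,0,0],
  [165,0,0,-8,0,0,0],
  [165,-1,0,-13,0,0,0],
  [165,-3,0,-18,0,0,0],
  [165,-4,0,-20,0,0,0],
  [165,-4,0,-20,0,0,0],
])

```text
t: 38.5
tool_pos: [532.7, -160.3, 248.0]
orientation: [-0.185, 3.131, -0.002]
wrist_force: [-0.4, -0.5, -1.3]
gripper_width: 0.349
finger_force: 0.0
```

Run:
```python
from h import *
st(); im,ci=shot('wrist','w13')
for y in(84,28,-28): print([tuple(np.round(proj(ci,case(x,y,32)))) for x in(-55,55)])
```

```text
t 38.50 p [ 532.7 -160.3  248. ] yaw 96.8 zt [ 0.006 -0.001 -1.   ] F [-0.4 -0.5 -1.3] w 0.349 f 0.0 q [ 0.36  0.68 -0.24  1.56  0.19  0.92  1.74]
[(np.float64(381.0), np.float64(80.0)), (np.float64(376.0), np.float64(190.0))]
[(np.float64(323.0), np.float64(80.0)), (np.float64(323.0), np.float64(190.0))]
[(np.float64(265.0), np.float64(80.0)), (np.float64(270.0), np.float64(190.0))]
```

View pics/w13.png

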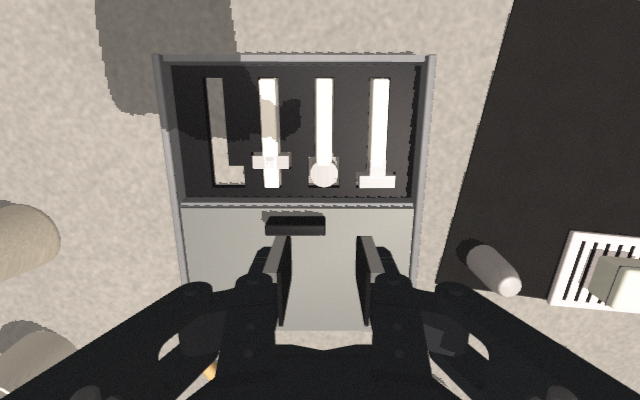

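The crop shows all three keys lying level in their own pockets: cross (270,130), disc (323,130) and tee (378,130). The flag pocket is empty. I'll press each one lightly to be sure.

Run:
```python
from h import *
for y in(84,28,-28): print(plan(case(5,y,70),96.7),plan(case(5,y,50.5),96.7))
```

```text
[2.87, 5.62, 17.57, -0.0, 0.1, 0.0] [2.87, 5.62, 19.52, -0.0, 0.1, 0.0]
[2.87, 0.02, 17.58, -0.0, 0.1, 0.0] [2.88, 0.02, 19.53, -0.0, 0.1, 0.0]
[2.87, -5.58, 17.58, -0.0, 0.1, 0.0] [2.88, -5.58, 19.53, -0.0, 0.1, 0.0]
```

Request:
send_rows([
  [255,2.9,5.6,4,0,0,0],
  [255,2.9,5.6,8,0,0,0],
  [255,2.9,5.6,12,0,0,0],
  [255,2.9,5.6,15.5,0,0,0],
  [255,2.9,5.6,17,0,0,0],
  [255,2.9,5.6,17,0,0,0],
  [255,2.9,5.6,17,0,0,0],
  [255,2.9,5.6,17,0,0,0],
])

```text
t: 39.35
tool_pos: [495.6, -108.4, 75.7]
orientation: [-0.184, 3.135, -0.001]
wrist_force: [0.1, -0.3, 0.3]
gripper_width: 0.0
finger_force: 0.0
```

Request:
send_rows([
  [255,0,0,1,0,0,0],
  [255,0,0,1.9,0,0,0],
  [255,0,0,2.2,0,0,0],
  [255,0,0,2.4,0,0,0],
  [255,0,0,2.55,0,0,0],
  [255,0,0,2.55,0,0,0],
])

```text
t: 39.95
tool_pos: [495.2, -108.2, 50.9]
orientation: [-0.184, 3.136, -0.001]
wrist_force: [-9.8, 3.1, 45.4]
gripper_width: 0.004
finger_force: 22.8
```

Request:
send_rows([
  [255,0,0,-2,0,0,0],
  [255,0,-3,-2,0,0,0],
  [255,0,-5.6,-2,0,0,0],
  [255,0,-5.6,-2,0,0,0],
  [255,0,-5.6,-1,0,0,0],
  [255,0,-5.6,-0.4,0,0,0],
  [255,0,-5.6,-0.2,0,0,0],
  [255,0,-5.6,0,0,0,0],
  [255,0,-5.6,0,0,0,0],
])

```text
t: 40.85
tool_pos: [501.7, -162.8, 50.9]
orientation: [0.186, -3.136, 0.001]
wrist_force: [-11.7, 5.0, 51.2]
gripper_width: 0.002
finger_force: 26.1
```

Request:
send_rows([
  [255,0,0,-2,0,0,0],
  [255,0,-3,-2,0,0,0],
  [255,0,-5.6,-2,0,0,0],
  [255,0,-5.6,-2,0,0,0],
  [255,0,-5.6,-1,0,0,0],
  [255,0,-5.6,-0.4,0,0,0],
  [255,0,-5.6,-0.2,0,0,0],
  [255,0,-5.6,0,0,0,0],
  [255,0,-5.6,0,0,0,0],
])

```text
t: 41.75
tool_pos: [508.3, -218.1, 50.8]
orientation: [0.187, -3.135, 0.0]
wrist_force: [-14.1, 7.3, 53.1]
gripper_width: -0.002
finger_force: 26.2
```

Run:
```python
from h import *
st()
for x,z in((114,121),(114,69),(-40,69)): print(plan(case(x,0,z),96.7))
```

```text
t 41.75 p [ 508.3 -218.1   50.8] yaw 96.8 zt [-0.001 -0.    -1.   ] F [-14.1   7.3  53.1] w -0.002 f 26.2 q [ 0.44  0.98 -0.18  1.73  0.34  0.46  1.72]
[-11.03, 2.64, -7.02, 0.0, -0.0, 0.1]
[-11.03, 2.64, -1.82, 0.0, -0.0, 0.1]
[4.37, 2.67, -1.81, 0.0, -0.0, 0.1]
```

Request:
send_rows([
  [255,0,0,-4,0,0,0],
  [255,0,0,-7.5,0,0,0],
  [255,-4,1,-7.5,0,0,0],
  [255,-8,2,-7.5,0,0,0],
  [255,-11,2.7,-7.5,0,0,0],
  [255,-11,2.7,-7.5,0,0,0],
  [255,-11,2.7,-5,0,0,0],
  [255,-11,2.7,-2.5,0,0,0],
  [255,-11,2.7,-2.1,0,0,0],
  [255,-11,2.7,-2.1,0,0,0],
])

```text
t: 42.75
tool_pos: [614.2, -179.3, 70.0]
orientation: [0.185, -3.135, -0.0]
wrist_force: [-0.2, -0.2, 1.5]
gripper_width: -0.001
finger_force: 0.0
```

Run:
```python
from h import *
st()
for x,z in((-30,69),(-44.8,69)): print(plan(case(x,0,z),96.7))
```

```text
t 42.75 p [ 614.2 -179.3   70. ] yaw 96.8 zt [-0.001  0.    -1.   ] F [-0.2 -0.2  1.5] w -0.001 f 0.0 q [ 0.33  1.04 -0.22  1.38  0.28  0.75  1.7 ]
[14.34, 0.06, 0.11, 0.0, -0.1, 0.1]
[15.82, 0.06, 0.12, 0.0, -0.1, 0.1]
```

Request:
send_rows([
  [255,0.8,0,0,0,0,0],
  [255,2,0,0,0,0,0],
  [255,3.5,0,0,0,0,0],
  [255,5,0,0,0,0,0],
  [255,6.5,0,0,0,0,0],
  [255,8,0,0,0,0,0],
  [255,9.5,0,0,0,0,0],
  [255,11,0,0,0,0,0],
  [255,12,0,0,0,0,0],
  [255,13,0,0,0,0,0],
])

```text
t: 43.75
tool_pos: [486.0, -195.0, 71.7]
orientation: [-0.185, 3.134, -0.001]
wrist_force: [2.7, 0.4, 0.7]
gripper_width: 0.001
finger_force: 1.0
```

Request:
send_rows([
  [255,0.8,0,0,0,0,0],
  [255,1.4,0,0,0,0,0],
  [255,1.9,0,0,0,0,0],
  [255,2.3,0,0,0,0,0],
  [255,2.6,0,0,0,0,0],
  [255,2.8,0,0,0,0,0],
  [255,2.9,0,0,0,0,0],
  [255,2.9,0,0,0,0,0],
])

```text
t: 44.55
tool_pos: [456.5, -198.4, 70.3]
orientation: [0.184, -3.136, 0.0]
wrist_force: [1.1, -0.5, 0.2]
gripper_width: 0.003
finger_force: 0.1
```

Run:
```python
from h import *
st();print(plan(case(-44.8,0,69),96.7))
```

```text
t 44.55 p [ 456.5 -198.4   70.3] yaw 96.7 zt [-0. -0. -1.] F [ 1.1 -0.5  0.2] w 0.003 f 0.1 q [ 0.43  0.9  -0.15  1.93  0.37  0.34  1.68]
[-0.06, 0.1, 0.13, -0.0, -0.0, 0.0]
```

Force is still low, so I'll nudge until the stop shows.

Request:
send_rows([
  [255,0.15,0,0,0,0,0],
  [255,0.3,0,0,0,0,0],
  [255,0.3,0,0,0,0,0],
])

```text
t: 44.85
tool_pos: [456.3, -198.4, 70.4]
orientation: [-0.185, 3.13, -0.0]
wrist_force: [15.4, 1.5, -9.8]
gripper_width: -0.001
finger_force: 7.8
```

Request:
send_rows([
  [255,0.15,0,0,0,0,0],
  [255,0.3,0,0,0,0,0],
  [255,0.3,0,0,0,0,0],
])

```text
t: 45.15
tool_pos: [456.1, -198.4, 70.6]
orientation: [-0.187, 3.124, -0.001]
wrist_force: [32.0, 2.2, -21.1]
gripper_width: -0.003
finger_force: 15.5
```

At the stop with 32 N. I'll back off, lift and check.

Request:
send_rows([
  [255,-1,0,0,0,0,0],
  [255,-2.5,0,0,0,0,0],
  [255,-2.5,0,-4,0,0,0],
  [255,-2.5,0,-9,0,0,0],
  [255,-2.5,0,-14,0,0,0],
  [255,-4,0,-19,0,0,0],
  [255,-4,0,-22,0,0,0],
  [255,-4,0,-22,0,0,0],
  [255,-4,0,-22,0,0,0],
])

```text
t: 46.05
tool_pos: [490.2, -194.4, 290.3]
orientation: [0.184, -3.136, 0.001]
wrist_force: [-0.2, 0.3, -0.3]
gripper_width: -0.002
finger_force: 0.0
```

Run:
```python
from h import *
st(); a,_=shot('wrist','w14'); b,_=shot('scene','s3'); 
cv2.imwrite('pics/fin.png',np.vstack([cv2.resize(a,(480,300)),cv2.resize(b[120:345,180:540],(480,300))]))
```

```text
t 46.05 p [ 490.2 -194.4  290.3] yaw 96.7 zt [-0. -0. -1.] F [-0.2  0.3 -0.3] w -0.002 f 0.0 q [ 0.49  0.6  -0.32  1.59  0.21  0.99  1.8 ]
```

View pics/fin.png

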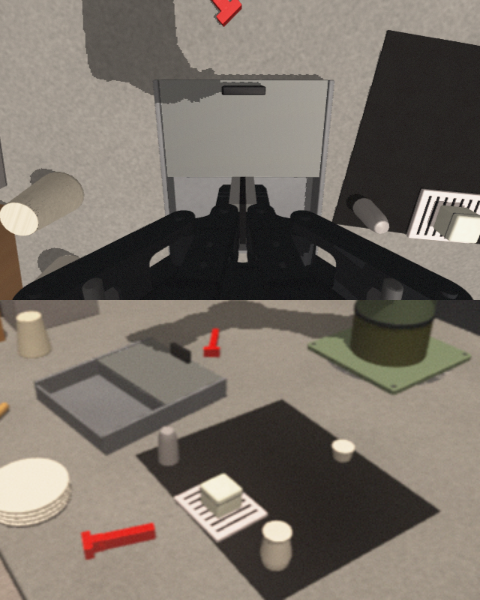

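The cover is shut against the front, the tin is on the tray, the mat holds no keys, and the three bystanders are in place.

```bash
python3 -c "
from h import *
print(close_job())"
```

```text
the job is handed in; nothing more can be done
None
```

I handed the job in at about 46 s: the tin is on the drip tray, the tee, cross and disc keys (the flag key was absent) are pressed right down in their pockets, the cover is fully shut, and nothing else was disturbed.

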